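Unguard the belt drive and hold its tensioner back

ROBOT

A 6-joint arm with a two-finger parallel gripper is mounted at the origin on the work surface. World frame = base frame: x ahead of the robot, y to its left, z up, the work surface at z = 0. Lengths are in mm, angles in degrees, forces in N, time in s.
With the tool pointing down it reaches from about 250 to 725 mm from the base axis. Payload 9.7 kg.
Tool frame: the origin (TCP) lies midway between the tips of the shut fingers; the grasp point (between the pads) lies 19 mm behind it; z points along the fingers, y is the direction in which the jaws open and shut (so a half turn about z gives the same grasp; the last joint's range is limited). The gripper opens to 85 mm and grips with 20 to 120 N. Pads are 22 mm wide; open, the fingers measure 114 mm over their backs; the gripper's body (76 mm by 85 mm) begins 54 mm behind the grasp point. The pads swing forward as they close: fully open they stand 13 mm farther back than shut.
Start: joints at [63.426, 4.979, 10.078, 95.1, 0, 90], TCP at [246.039, 491.896, 192.484] pointing down, gripper open.
Joint ranges: [-179.16, 179.16], [-48.56, 103.87], [-65.8, 70.77], [-126.05, 130.52], [-82.76, 87.17], [-180, 180]. Speed limits (degrees/s): [127.2, 127.2, 147.25, 180, 180, 180].

INTERFACE

Orientations are given as [roll, pitch, yaw] about the fixed x, y, z axes, in that order (R = Rz(yaw) Ry(pitch) Rx(roll)).
In Python, from rig import sense, capture, sign_off gives the robot as it stands.
- The arm moves only by the tool move_arm, never from a script. Its argument "series" is a list of rows, each an object of numbers: "tx", "ty", "tz": the shift along the world's x, y, z in m; "yaw": the turn about the world's z in degrees. A call has 1 to 20 rows; each row is the pose to reach, as a shift and turn from the pose measured when the call began; what a row does not reach only later rows make up. A row lasts 1/8 s, in which the tool goes at most 62.5 mm and 10.7 degrees, less where a joint would pass 70% of its speed; a pose out of reach is approached as far as the arm can. A call with a gripper value outside its range is refused whole. "gripper" is the gripper's target within -1 to 1 (fully open at 1, half-way at 0, shut at -1), set as the call begins (left out, the last holds). The fingers move at their own pace and stop on an object; the grip force is fixed at half the most. Time passes only in rows, so rows that repeat a pose let the fingers close. It gives the time, the measured TCP pose, the force and the opening at its end, in the units of the state.
- sense(): the state, without advancing time (a new reading comes with each control period).
- capture(name): name is "side" or "top"; returns a dict with "color" (420x560x3 uint8, red, green, blue), "camera_matrix" (3x3 intrinsics, pixels), "k1" (the pictures are not rectified: a ray, as slopes to the right and down, at radius r is drawn at 1 + k1 r^2 times it, then the intrinsics apply), "view" (4x4, takes a point from world to camera coordinates). Camera axes: x right, y down, z forward; pixel columns grow to the right and rows downward; lengths in mm; the calibration is good to about 2 mm. A picture is of the moment at which its call begins. There is no depth.
- sign_off(): hands the job in, once; it reports no verdict.
The state is a dict: "time_s": time; "joint_pos": joint angles; "qvel": joint speeds; "tau": joint torques, N m; "ee_pos": TCP position; "tool_rot": TCP orientation; "contact_force": force on the tool from outside, world axes, zero at the start; "moment": the same for the moment, N m; "gripper_width": finger opening in mm.
Only numpy, scipy, OpenCV 4.12 (cv2) and the standard library are available. Lean on these libraries where they do the work, as an engineer would, in place of code of your own. Each camera call takes 0.05 s, during which the arm holds its last target.

TASK

Draw the guard plate straight up by its top edge out of the two slotted posts of the belt-drive trainer and stand it fully down in the slot of the empty parking stand. Then push the tensioner arm's roller back, away from the guard posts, past the click of its ratchet pawl and on to its stop, and finish while still holding it there against its spring, so that a belt could be slipped on. Leave the other things on the table where they are.

Things in the scene. Friction and masses are not known exactly. Their poses are not given: they have to be found in the camera images.
- drive: Belt-drive trainer, fixed: aluminium base plate 12 mm thick, x -90 to +110, y -85 to +85 mm about its origin, which lies on the table surface; z up. Its +x is 'back', the way the tensioner is pushed; -x is the guard side. A grey motor block (50 x 55 mm, pulley top 74 mm above the table) stands at x +83, y -45 mm.
- posts (a point): Point midway between the tops of the trainer's two dark slotted guard posts, 72 mm above the table (drive x -66, y 0). The posts stand at y +-65 mm, are 32 mm deep in x, and leave a bare gap of 102 mm between them. Their vertical slots are 11 mm wide and open at the top.
- guard: Guard plate, opaque grey plastic, 8 mm thick (its x), 118 mm wide (y), 105 mm high (z), 110 to 225 g, loose. Origin: middle of its lower edge. Starts upright in the posts' slots, parallel to drive y, lower edge on the base plate (12 mm up), top edge 117 mm above the table, 45 mm above the posts. It is clear of the slots 60 mm higher. Its back face is 13 mm from the roller: no finger fits between.
- stand: Parking stand, black plastic, fixed, left or right of the trainer: foot 90 (x) x 130 (y) x 10 mm, two walls along its y with flared lips, tops about 57 mm up. Between them a straight slot 18 mm wide through the origin, open at both ends, floor 10 mm above the table. Origin: on the table under the slot's middle. A parked plate lies along the stand's y, either way round.
- tensioner (a joint): Tensioner arm, steel bar hinged on an upright pin at drive x 0, y -60 mm; rad. 0: at rest, sprung towards the guard; grows as the roller goes back (drive +x); stop at 0.60. The pawl clicks in behind its end at 0.40; let go past that, it returns only to 0.40. The spring needs about 5 N at the roller to start, 11 N at the stop; the pawl adds about 3 N before 0.40.
- roller (a point): Middle of the top face of the arm's idler roller, an upright black cylinder 28 mm across, from 32 to 72 mm above the table, 90 mm from the pivot. At joint value q it is at drive x = 90 sin(q-0.40), y = -60 + 90 cos(q-0.40) mm. Its path is free above 35 mm, and so is the space before it between the posts once the plate is out.
- pawl (a joint): Brass ratchet pawl near drive x -10, y +65 mm, top 32 mm above the table; slide in m, 0 at rest; it is pushed outward (drive +y) by up to about 7 mm by the arm's end as this passes and springs back to 0 with the click.
- gearmotor: Bystander: white gear motor with grey nose, 110 x 42 x 40 mm, on the table; origin at the underside below the white case. Leave alone.
- controller: Bystander: white control box 75 x 110 x 34 mm with small screen; origin centre of underside. Leave alone.
- can: Bystander: drink can, 66 mm in diameter, 115 mm high, origin centre of underside. Leave alone.
- wheel: Bystander: black rubber tyre lying flat, 60 mm in diameter, 24 mm high, origin centre of underside. Leave alone.
- screwdriver: Bystander: screwdriver lying on the table. Leave alone.
- gear: Bystander: grey hub gear, 44 mm in diameter, 22 mm high, origin centre of underside. Leave alone.

How it is judged:
By the outcome, as a careful person would: the job done as asked, in the order asked, and still so for the second after the job is handed in, while the arm keeps its last pose, push and grip.
It also fails if it takes over 54 s, if anything falls off the work surface, if the arm or the gripper's body presses on something with over 40 N, if the wrist force passes 120 N, or if a joint passes its speed limit or range.

## Working session

There is one attempt and no reset: what is moved stays moved. The work goes in short steps, Python scripts to look and compute and a tool call to move; the robot and the scene stay as the last step left them, time stands still between calls to the robot, and variables do not carry over. Pictures are saved under pics/ and viewed, and the job is handed in when it is done.

Besides the shell and the picture viewer there is one more tool, called after "Request:" as name(argument=value, ...), one argument or row to a line, values as JSON. move_arm: Moves the arm, as the interface text tells. Its arguments: {"type":"object","properties":{"series":{"type":"array","items":{"type":"object","properties":{"tx":{"type":"number"},"ty":{"type":"number"},"tz":{"type":"number"},"yaw":{"type":"number"}}}},"gripper":{"type":"number"}},"required":["series"]}

```bash
ls; mkdir -p pics; python3 - <<'E'
from rig import sense,capture
import cv2,pickle
print(sense())
for n in("side","top"):
    c=capture(n);cv2.imwrite(f"pics/{n}0.png",c["color"][...,::-1]);pickle.dump(c,open(f"{n}0.pkl","wb"))
    print(n,c["camera_matrix"],c["k1"],c["view"])
E
```

```text
pics
{'time_s': 0.0, 'joint_pos': array([6.34276100e+01, 5.01014613e+00, 1.00326594e+01, 9.50989041e+01,
       7.04455187e-04, 8.99995319e+01]), 'qvel': array([ 0.02830715,  0.05406195, -0.0741909 ,  0.00522763, -0.0338738 ,
       -0.04065622]), 'tau': array([-1.16496056e-03, -5.20382631e+01,  4.64809263e+01,  1.61077548e-02,
       -1.29103191e-04, -6.28412948e-07]), 'ee_pos': array([245.89795273, 491.64736379, 191.77618079]), 'tool_rot': array([-1.79923609e+02, -7.05078614e-04,  1.53428077e+02]), 'contact_force': array([-0.45443748, -0.26673835, -0.18998847]), 'moment': array([-0.01303812, -0.03905215, -0.00818882]), 'gripper_width': 85.23229700381721}
side [[535.28453609   0.         280.66296781]
 [  0.         535.28453609 207.58956498]
 [  0.           0.           1.        ]] -0.21055862439705372 [[ 7.22368393e-01 -6.91292741e-01 -1.72699759e-02 -4.06922416e+02]
 [-4.84886654e-01 -4.88561917e-01 -7.25391057e-01  3.38093736e+02]
 [ 4.93020120e-01  5.32373553e-01 -6.88120311e-01  9.36636550e+02]
 [ 0.00000000e+00  0.00000000e+00  0.00000000e+00  1.00000000e+00]]
top [[527.60740844   0.         285.71813181]
 [  0.         527.60740844 214.95335549]
 [  0.           0.           1.        ]] -0.029081116362264167 [[ 1.38894951e-02 -9.99530207e-01  2.73211700e-02 -2.16218526e+01]
 [-9.82302088e-01 -1.87441482e-02 -1.86363262e-01  5.81516325e+02]
 [ 1.86787822e-01 -2.42491507e-02 -9.82100956e-01  1.13889409e+03]
 [ 0.00000000e+00  0.00000000e+00  0.00000000e+00  1.00000000e+00]]
```

View pics/side0.png

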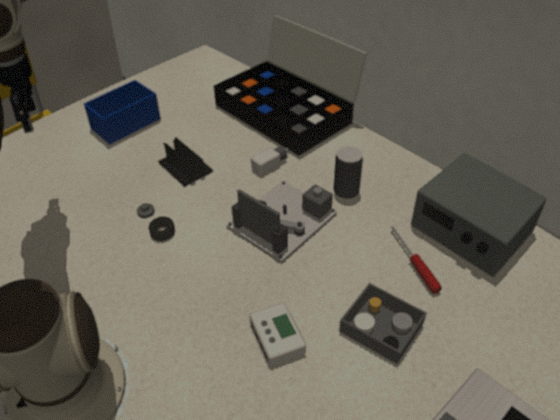

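View pics/top0.png

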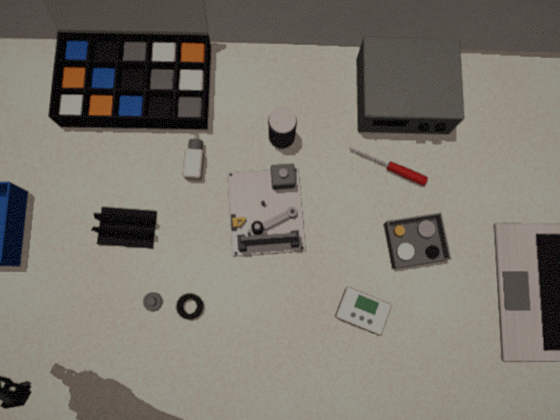

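The side view shows the trainer near (280,215), the plate near (262,220) and the stand near (186,163). In the top view the trainer is at (266,212), the guard at (270,241) and the stand at (127,228). I'll zoom in on these.

```bash
python3 - <<'E'
import cv2,pickle,numpy as np
t=cv2.imread("pics/top0.png");s=cv2.imread("pics/side0.png")
f=lambda im,x0,x1,y0,y1,k:np.clip(cv2.resize(im[y0:y1,x0:x1],None,fx=k,fy=k,interpolation=cv2.INTER_CUBIC)*1.6,0,255).astype(np.uint8)
cv2.imwrite("pics/t1.png",f(t,220,320,155,265,5)); cv2.imwrite("pics/t2.png",f(t,85,170,195,260,7)); cv2.imwrite("pics/s1.png",f(s,150,350,130,265,4))
E
```

```text
(no output)
```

View pics/t1.png

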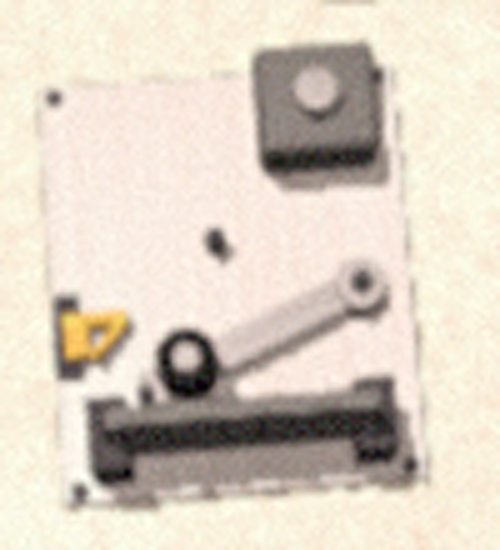

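View pics/t2.png

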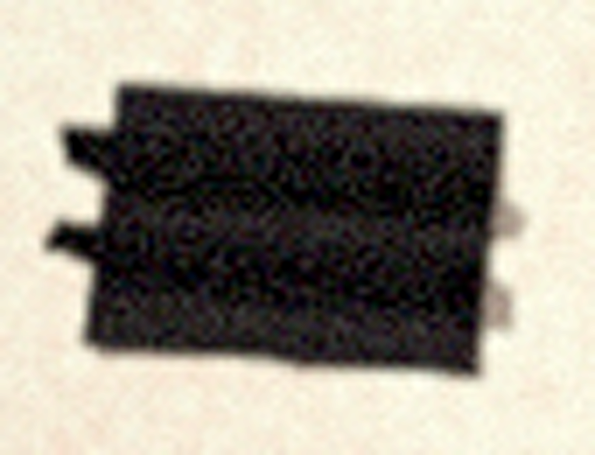

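View pics/s1.png

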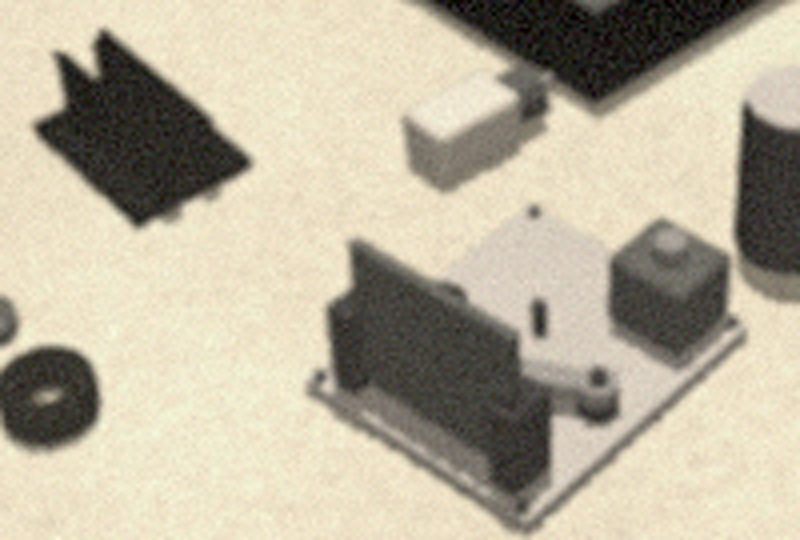

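```bash
cat > h.py <<'E'
import cv2,numpy as np,pickle
from scipy.optimize import least_squares
def rays(c,p):
    p=np.asarray(p,float).reshape(-1,1,2)
    u=cv2.undistortPoints(p,c["camera_matrix"],np.array([c["k1"],0,0,0.]))[:,0]
    V=np.asarray(c["view"]);R,t=V[:3,:3],V[:3,3]
    return -R.T@t,np.c_[u,np.ones(len(u))]@R
def onz(c,p,z):
    o,d=rays(c,p); return (o+d*((z-o[2])/d[:,2])[:,None])
def proj(c,P):
    V=np.asarray(c["view"]);
    return cv2.projectPoints(np.asarray(P,float).reshape(-1,1,3),cv2.Rodrigues(V[:3,:3])[0],V[:3,3],c["camera_matrix"],np.array([c["k1"],0,0,0.]))[0][:,0]
def rig2(P,L): # fit planar pose local L->P
    P=P[:,:2];L=np.asarray(L,float)
    a=L-L.mean(0);b=P-P.mean(0)
    th=np.arctan2((a[:,0]*b[:,1]-a[:,1]*b[:,0]).sum(),(a*b).sum())
    R=np.array([[np.cos(th),-np.sin(th)],[np.sin(th),np.cos(th)]])
    t=P.mean(0)-R@L.mean(0)
    return t,np.degrees(th),P-(L@R.T+t)
def W(t,th,l):
    th=np.radians(th);return t+np.array([[np.cos(th),-np.sin(th)],[np.sin(th),np.cos(th)]])@np.array(l,float)
E
python3 - <<'E'
from h import *
T=pickle.load(open("top0.pkl","rb"));S=pickle.load(open("side0.pkl","rb"))
t1=lambda *p:np.array(p)/5+[220,155]-.4
t2=lambda *p:np.array(p)/7+[85,195]-.43
s1=lambda *p:np.array(p)/4+[150,130]-.375
P=onz(T,t1((38,83),(397,66),(427,481),(70,507)),12)
print("drive top",rig2(P,[(110,85),(110,-85),(-90,-85),(-90,85)]))
P=onz(T,t2((119,86),(502,114),(479,375),(88,347)),10)
print("stand top",rig2(P,[(45,65),(45,-65),(-45,-65),(-45,65)]))
P=onz(S,s1((308,385),(523,522),(745,325)),12)
print("drive side",rig2(P,[(-90,85),(-90,-85),(110,-85)]))
P=onz(S,s1((35,127),(137,222),(252,162)),10)
print("stand side",rig2(P,[(-45,65),(-45,-65),(45,-65)]))
# guard top edge, z=117
print("guard side top edge",onz(S,s1((353,240),(520,345)),117))
print("roller top",onz(T,t1((187,360)),72), onz(T,t1((187,360)),72))
print("guard ctop",onz(T,t1((110,438),(385,418)),117))
E
```

```text
drive top (array([589.01746871,  31.88433354]), np.float64(5.028972152252805), array([[ 2.02219784,  1.2992455 ],
       [-0.84774441, -0.0974439 ],
       [-0.58385816,  1.68050264],
       [-0.59059527, -2.88230424]]))
stand top (array([553.89340137, 355.7077132 ]), np.float64(-2.7099243670073827), array([[-0.49881573, -0.02293611],
       [-1.44267694,  1.41763346],
       [ 0.58643985, -0.4520658 ],
       [ 1.35505283, -0.94263154]]))
drive side (array([586.98144136,  31.52592475]), np.float64(6.116057396795637), array([[ 1.44950856, -4.26352747],
       [-0.2977994 ,  3.54317483],
       [-1.15170916,  0.72035264]]))
stand side (array([554.13654613, 352.41736593]), np.float64(-3.6833952709075453), array([[ 0.49509773, -1.31204587],
       [ 0.49336108,  0.4112675 ],
       [-0.9884588 ,  0.90077837]]))
guard side top edge [[518.06157455  83.67991508 117.        ]
 [526.20242771 -38.63429517 117.        ]]
roller top [[551.05490566  51.70629234  72.        ]] [[551.05490566  51.70629234  72.        ]]
guard ctop [[509.48052036  82.13218851 117.        ]
 [520.12281127 -34.35940883 117.        ]]
```

Trainer: about (588.5, 31.8), yaw 5°. Guard: about (522.5, 25). Stand: about (554, 354), yaw about -3°. Next I hover over the guard.

Request:
move_arm(
  gripper=1,
  series=[
    {"tx":0.01,"ty":-0.015,"tz":0,"yaw":-3},
    {"tx":0.03,"ty":-0.05,"tz":0,"yaw":-8},
    {"tx":0.055,"ty":-0.093,"tz":0,"yaw":-14},
    {"tx":0.083,"ty":-0.14,"tz":0,"yaw":-20},
    {"tx":0.111,"ty":-0.187,"tz":0,"yaw":-26},
    {"tx":0.139,"ty":-0.234,"tz":0,"yaw":-32},
    {"tx":0.167,"ty":-0.281,"tz":0,"yaw":-38},
    {"tx":0.194,"ty":-0.328,"tz":0,"yaw":-44},
    {"tx":0.222,"ty":-0.375,"tz":0,"yaw":-49},
    {"tx":0.246,"ty":-0.416,"tz":0,"yaw":-53},
    {"tx":0.265,"ty":-0.447,"tz":0,"yaw":-57},
    {"tx":0.2745,"ty":-0.463,"tz":0,"yaw":-58.4},
    {"tx":0.2765,"ty":-0.4665,"tz":0,"yaw":-58.4},
    {"tx":0.2765,"ty":-0.4665,"tz":0,"yaw":-58.4},
  ],
)

```text
time_s: 1.85
ee_pos: [522.0, 25.6, 191.9]
tool_rot: [-179.9, -0.0, 95.1]
contact_force: [-0.4, 0.1, -0.5]
gripper_width: 85.6
```

```bash
cat > look.py <<'E'
import sys,cv2,pickle,numpy as np
from rig import sense,capture
n=sys.argv[1]
s=sense();print({k:np.round(s[k],2) for k in("time_s","joint_pos","ee_pos","tool_rot","contact_force","gripper_width")})
for v,a in zip(("side","top"),(sys.argv[2],sys.argv[3])):
    if a=="-":continue
    c=capture(v);pickle.dump(c,open(f"{v}{n}.pkl","wb"))
    x0,x1,y0,y1=map(int,a.split(","));k=min(800//(x1-x0),600//(y1-y0))
    im=cv2.resize(c["color"][y0:y1,x0:x1,::-1],None,fx=k,fy=k,interpolation=cv2.INTER_CUBIC)
    cv2.imwrite(f"pics/{v}{n}.png",np.clip(im*1.6,0,255).astype(np.uint8));print(v,k)
E
python3 look.py 1 180,380,100,250 -
```

```text
{'time_s': np.float64(1.85), 'joint_pos': array([2.800e+00, 1.290e+00, 6.160e+00, 9.495e+01, 1.000e-02, 8.773e+01]), 'ee_pos': array([522.04,  25.64, 191.9 ]), 'tool_rot': array([-1.7992e+02, -1.0000e-02,  9.5070e+01]), 'contact_force': array([-0.42,  0.12, -0.55]), 'gripper_width': np.float64(85.55)}
side 4
```

View pics/side1.png

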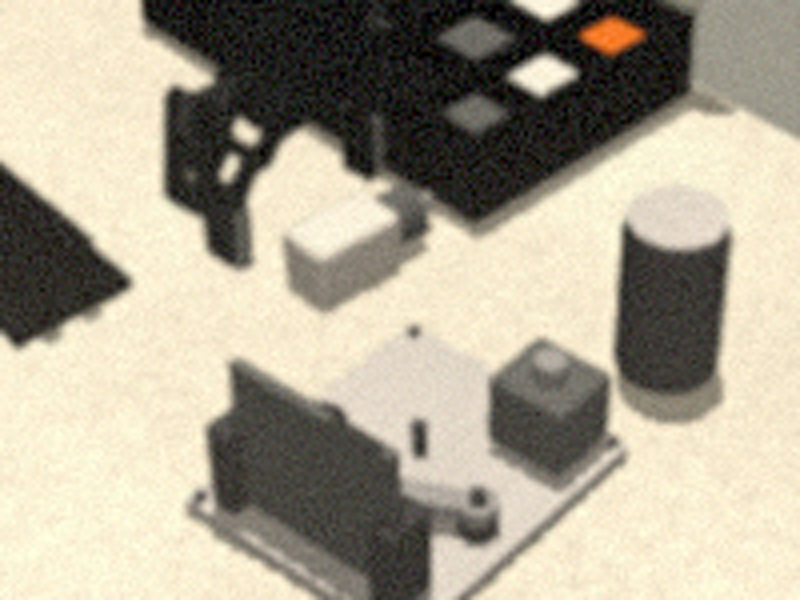

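The fingers at (232,240) and (360,150) straddle the guard line. The roller, measured at (551.1, 51.7), matches its predicted (551.6, 51.6), so the trainer pose is good to about 1 mm. I'll descend and grip.

Request:
move_arm(
  series=[
    {"tx":0.0005,"tz":-0.02},
    {"tx":0.0005,"tz":-0.05},
    {"tx":0.0005,"tz":-0.08},
    {"tx":0.0005,"tz":-0.1},
    {"tx":0.0005,"tz":-0.109},
    {"tx":0.0005,"tz":-0.11},
    {"tx":0.0005,"tz":-0.11},
  ],
)

```text
invalid input
```

```bash
python3 look.py 2 180,380,100,250 200,340,140,270
```

```text
{'time_s': np.float64(1.9), 'joint_pos': array([2.840e+00, 1.280e+00, 6.150e+00, 9.495e+01, 1.000e-02, 8.774e+01]), 'ee_pos': array([522.  ,  25.92, 192.  ]), 'tool_rot': array([-1.7993e+02, -1.0000e-02,  9.5100e+01]), 'contact_force': array([-0.41,  0.29,  0.11]), 'gripper_width': np.float64(84.71)}
side 4
top 4
```

View pics/side2.png

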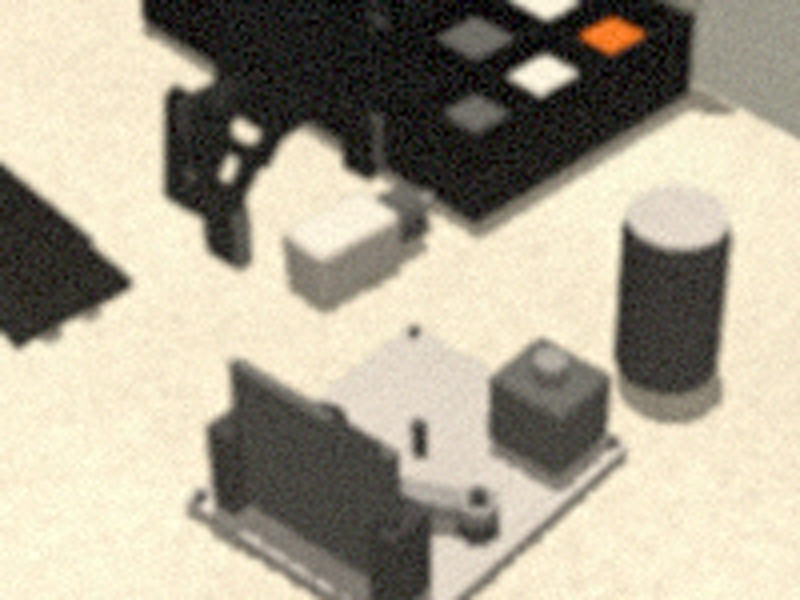

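The call was refused, probably because every row needs all four fields. The view hasn't changed. I'll resend it with complete rows.

Request:
move_arm(
  series=[
    {"tx":0.0005,"ty":0,"tz":-0.02,"yaw":0},
    {"tx":0.0005,"ty":0,"tz":-0.05,"yaw":0},
    {"tx":0.0005,"ty":0,"tz":-0.08,"yaw":0},
    {"tx":0.0005,"ty":0,"tz":-0.1,"yaw":0},
    {"tx":0.0005,"ty":0,"tz":-0.109,"yaw":0},
    {"tx":0.0005,"ty":0,"tz":-0.11,"yaw":0},
    {"tx":0.0005,"ty":0,"tz":-0.11,"yaw":0},
  ],
)

```text
time_s: 2.88
ee_pos: [523.0, 26.3, 83.0]
tool_rot: [180.0, -0.0, 95.1]
contact_force: [0.8, -0.9, 0.6]
gripper_width: 84.8
```

```bash
python3 look.py 3 180,380,100,250 -
```

```text
{'time_s': np.float64(2.88), 'joint_pos': array([ 2.87,  0.58, -6.59, 82.81,  0.  , 87.74]), 'ee_pos': array([522.98,  26.28,  83.01]), 'tool_rot': array([179.98,  -0.  ,  95.14]), 'contact_force': array([ 0.76, -0.95,  0.59]), 'gripper_width': np.float64(84.81)}
side 4
```

View pics/side3.png

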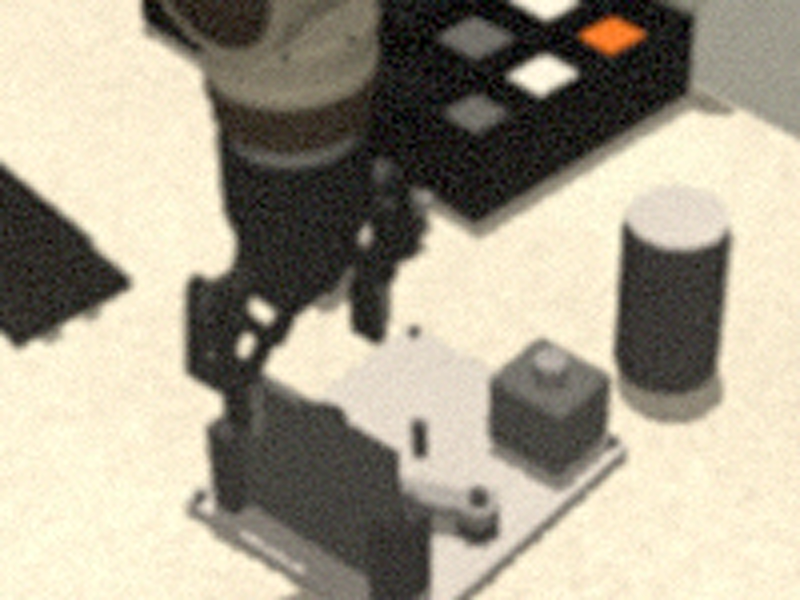

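The front finger at (240,400) and the rear one at (370,320) straddle the plate, so I'll close the gripper.

Request:
move_arm(
  gripper=-1,
  series=[
    {"tx":0,"ty":0,"tz":0,"yaw":0},
    {"tx":0,"ty":0,"tz":0,"yaw":0},
    {"tx":0,"ty":0,"tz":0,"yaw":0},
    {"tx":0,"ty":0,"tz":0,"yaw":0},
    {"tx":0,"ty":0,"tz":0,"yaw":0},
    {"tx":0,"ty":0,"tz":0,"yaw":0},
    {"tx":0,"ty":0,"tz":0,"yaw":0},
    {"tx":0,"ty":0,"tz":0,"yaw":0},
    {"tx":0,"ty":0,"tz":0,"yaw":0},
    {"tx":0,"ty":0,"tz":0,"yaw":0},
  ],
)

```text
time_s: 4.18
ee_pos: [523.1, 26.2, 83.1]
tool_rot: [180.0, -0.0, 95.1]
contact_force: [-0.7, -0.5, -0.9]
gripper_width: -0.1
```

```bash
python3 look.py 4 180,380,100,250 -
```

```text
{'time_s': np.float64(4.18), 'joint_pos': array([ 2.87,  0.58, -6.59, 82.81,  0.  , 87.74]), 'ee_pos': array([523.06,  26.22,  83.06]), 'tool_rot': array([179.97,  -0.  ,  95.13]), 'contact_force': array([-0.71, -0.45, -0.87]), 'gripper_width': np.float64(-0.08)}
side 4
```

View pics/side4.png

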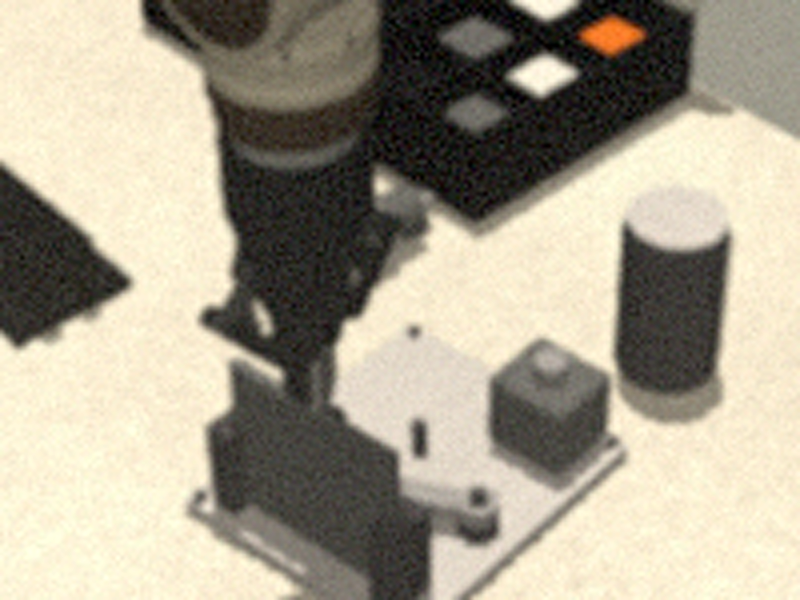

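Width is -0.1, so the gripper closed on nothing. The fingers at (300,385) sit behind the plate's top edge. I'll check by projecting points.

```bash
python3 - <<'E'
from h import *
S=pickle.load(open("side4.pkl","rb"))
t=np.array([588.5,31.8]);th=5
def pr(l,z):return (np.round((proj(S,[[*W(t,th,l),z]])[0]-[180,100])*4+1.5,0))
print("tcp",(proj(S,[[523,26.2,83]])[0]-[180,100])*4)
print("tcp+60",(proj(S,[[523,26.2,143]])[0]-[180,100])*4)
for l,z in [((-70,59),117),((-70,-59),117),((-62,59),117),((-62,-59),117),((-70,59),12),((-66-16,76),72),((-82,-76),72),((-90,85),12),((-90,-85),12),((110,-85),12),((110,85),12),((0,-60),40),((-35,22.9),72)]:print(l,z,pr(l,z))
E
```

```text
tcp [312.17686436 451.7184405 ]
tcp+60 [306.83296349 368.6064209 ]
(-70, 59) 117 [226. 363.]
(-70, -59) 117 [389. 462.]
(-62, 59) 117 [236. 356.]
(-62, -59) 117 [400. 454.]
(-70, 59) 12 [239. 500.]
(-82, 76) 72 [195. 422.]
(-82, -76) 72 [400. 551.]
(-90, 85) 12 [183. 498.]
(-90, -85) 12 [405. 644.]
(110, -85) 12 [630. 446.]
(110, 85) 12 [412. 324.]
(0, -60) 40 [477. 495.]
(-35, 22.9) 72 [322. 420.]
```

```bash
python3 look.py 5 - 200,340,140,270
```

```text
{'time_s': np.float64(4.22), 'joint_pos': array([ 2.87,  0.58, -6.59, 82.8 ,  0.  , 87.74]), 'ee_pos': array([523.07,  26.24,  83.07]), 'tool_rot': array([179.97,  -0.  ,  95.13]), 'contact_force': array([ 0.27,  0.3 , -0.44]), 'gripper_width': np.float64(0.12)}
top 4
```

View pics/top5.png

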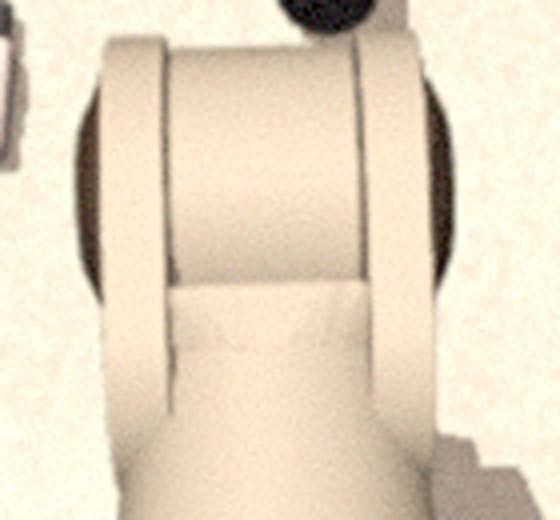

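```bash
python3 - <<'E'
from h import *
S=pickle.load(open("side0.pkl","rb"));T=pickle.load(open("top0.pkl","rb"))
yaw=np.radians(153.43);y=np.array([np.sin(yaw),-np.cos(yaw),0])
for d in(0,-42,-57,42,57):
    P=np.array([246,491.8,192])+y*d+[0,0,13 if d else 0]
    print(d,proj(S,[P])[0],proj(T,[P])[0])
for n,C in(("s",S),("t",T)):
    x=C["color"][50:180,0:100] if n=="s" else C["color"][340:420,0:100]
    cv2.imwrite(f"pics/st_{n}.png",np.clip(cv2.resize(x[...,::-1],None,fx=4.5 if n=='s' else 7,fy=4.5 if n=='s' else 7,interpolation=cv2.INTER_CUBIC)*1.8,0,255))
S=pickle.load(open("side1.pkl","rb"))
yaw=np.radians(95.07);y=np.array([np.sin(yaw),-np.cos(yaw),0])
for d in(0,-42,-57,42,57):
    P=np.array([522,25.6,192])+y*d+[0,0,13 if d else 0]
    print(d,(proj(S,[P])[0]-[180,100])*4)
E
```

```text
0 [ 36.24159192 138.96609528] [ 18.06606532 371.38171011]
-42 [ 33.61676304 144.67223842] [ 33.9822918  382.96420701]
-57 [ 33.25251334 148.44258183] [ 40.87143798 386.85744329]
42 [ 35.63910725 124.83253011] [ -4.224006   361.29519373]
57 [ 35.99603799 121.50350044] [-10.97831231 357.45060809]
0 [301.53031041 297.54302032]
-42 [241.44517461 319.53314002]
-57 [219.84602717 334.97304487]
42 [356.67791177 237.40861433]
57 [376.25977519 223.49441669][ WARN:0@0.225] global loadsave.cpp:1063 imwrite_ Unsupported depth image for selected encoder is fallbacked to CV_8U.
```

View pics/st_s.png

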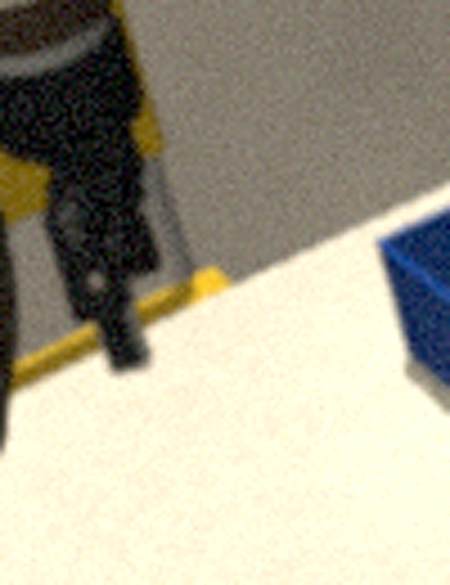

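View pics/st_t.png

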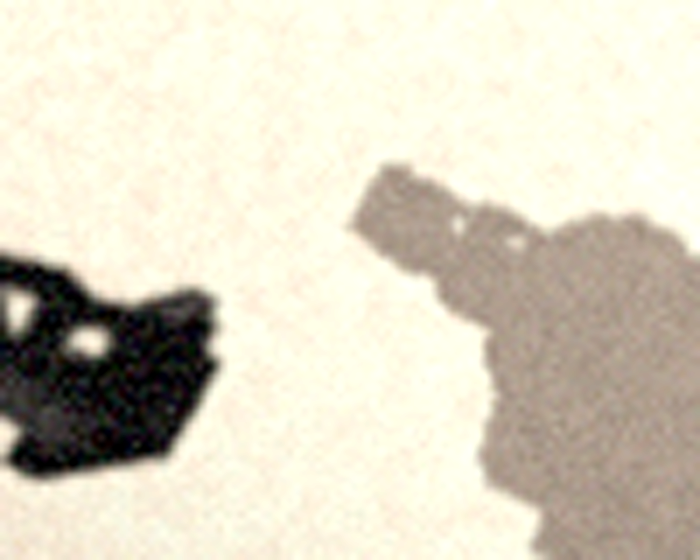

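The plate and trainer project where expected, but the fingers appear about 40 mm higher than the reported TCP. They closed just above the plate and touched nothing. I'll lift, move toward open table and measure the shut fingertips in both views.

Request:
move_arm(
  series=[
    {"tx":0,"ty":0,"tz":0.03,"yaw":0},
    {"tx":-0.02,"ty":0.02,"tz":0.06,"yaw":0},
    {"tx":-0.05,"ty":0.06,"tz":0.08,"yaw":0},
    {"tx":-0.07,"ty":0.11,"tz":0.08,"yaw":0},
    {"tx":-0.08,"ty":0.16,"tz":0.08,"yaw":0},
    {"tx":-0.08,"ty":0.2,"tz":0.08,"yaw":0},
    {"tx":-0.08,"ty":0.22,"tz":0.08,"yaw":0},
    {"tx":-0.08,"ty":0.22,"tz":0.08,"yaw":0},
    {"tx":-0.08,"ty":0.22,"tz":0.08,"yaw":0},
  ],
)

```text
time_s: 5.4
ee_pos: [443.2, 245.4, 163.0]
tool_rot: [180.0, 0.0, 95.1]
contact_force: [-0.6, -0.2, -0.7]
gripper_width: -0.0
```

```bash
python3 look.py 6 80,280,100,250 80,280,170,320
```

```text
{'time_s': np.float64(5.4), 'joint_pos': array([ 2.8990e+01, -1.5000e+00,  1.7000e-01,  9.1660e+01, -2.0000e-02,
        1.1389e+02]), 'ee_pos': array([443.19, 245.37, 163.03]), 'tool_rot': array([1.7999e+02, 2.0000e-02, 9.5100e+01]), 'contact_force': array([-0.6 , -0.2 , -0.69]), 'gripper_width': np.float64(-0.01)}
side 4
top 4
```

View pics/side6.png

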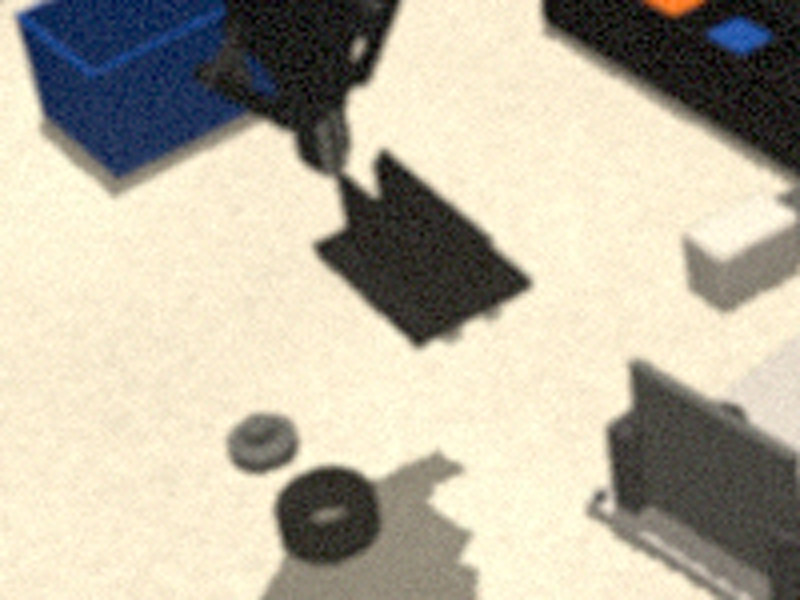

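View pics/top6.png

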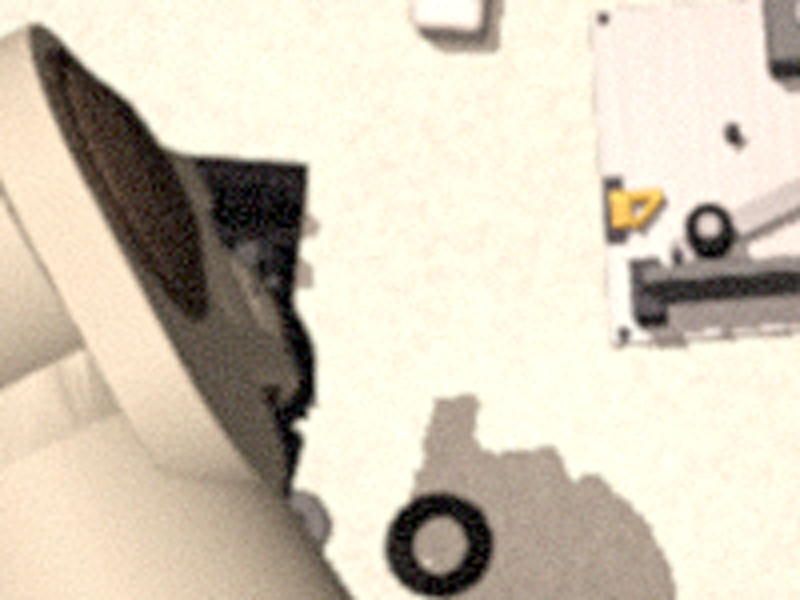

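```bash
python3 - <<'E'
from h import *
S=pickle.load(open("side6.pkl","rb"))
for z in(163,183,193,203,213):print(z,(proj(S,[[443.2,245.4,z]])[0]-[80,100])*4)
for z in(163,183,203):print(onz(S,np.array([[325,172]])/4+[80,100],z))
S=pickle.load(open("side0.pkl","rb"));print("start tip side ray")
E
```

```text
163 [335.53613251 223.24162896]
183 [329.78372236 194.54084977]
193 [326.87546714 179.96124473]
203 [323.94591972 165.22689158]
213 [320.99515737 150.33636199]
[[466.21947007 290.04100697 163.        ]]
[[453.15602283 264.89851851 183.        ]]
[[440.09257559 239.75603006 203.        ]]
start tip side ray
```

The shut fingertips are at side (325,172). If x and y are as reported, that puts the real tip near z 198, about 35 mm above the reported TCP, and the column matches to a fraction of a pixel. It also explains the empty grip, since the tips closed at about 118 mm and the plate top is at 117. I'll go back, descend in steps with that offset and watch the force.

Request:
move_arm(
  gripper=1,
  series=[
    {"tx":0.005,"ty":-0.02,"tz":0,"yaw":0},
    {"tx":0.02,"ty":-0.06,"tz":0,"yaw":0},
    {"tx":0.035,"ty":-0.11,"tz":0,"yaw":0},
    {"tx":0.055,"ty":-0.16,"tz":0,"yaw":0},
    {"tx":0.07,"ty":-0.2,"tz":0,"yaw":0},
    {"tx":0.079,"ty":-0.222,"tz":0,"yaw":0},
    {"tx":0.0803,"ty":-0.2255,"tz":-0.01,"yaw":0},
    {"tx":0.0803,"ty":-0.2255,"tz":-0.04,"yaw":0},
    {"tx":0.0803,"ty":-0.2255,"tz":-0.065,"yaw":0},
    {"tx":0.0803,"ty":-0.2255,"tz":-0.078,"yaw":0},
    {"tx":0.0803,"ty":-0.2255,"tz":-0.08,"yaw":0},
    {"tx":0.0803,"ty":-0.2255,"tz":-0.08,"yaw":0},
  ],
)

```text
time_s: 7.0
ee_pos: [523.9, 19.9, 83.9]
tool_rot: [179.9, 0.0, 95.1]
contact_force: [-0.3, -0.4, 0.2]
gripper_width: 85.3
```

Request:
move_arm(
  series=[
    {"tx":0,"ty":0,"tz":-0.008,"yaw":0},
    {"tx":0,"ty":0,"tz":-0.018,"yaw":0},
    {"tx":0,"ty":0,"tz":-0.025,"yaw":0},
    {"tx":0,"ty":0,"tz":-0.027,"yaw":0},
    {"tx":0,"ty":0,"tz":-0.027,"yaw":0},
  ],
)

```text
time_s: 7.62
ee_pos: [523.8, 19.9, 56.8]
tool_rot: [179.9, 0.0, 95.1]
contact_force: [-0.7, 0.0, 0.2]
gripper_width: 85.2
```

```bash
python3 look.py 7 180,380,100,250 -
```

```text
{'time_s': np.float64(7.62), 'joint_pos': array([ 2.17,  0.88, -9.18, 79.86, -0.  , 87.11]), 'ee_pos': array([523.8 ,  19.87,  56.81]), 'tool_rot': array([179.93,   0.  ,  95.06]), 'contact_force': array([-0.67,  0.04,  0.15]), 'gripper_width': np.float64(85.22)}
side 4
```

View pics/side7.png

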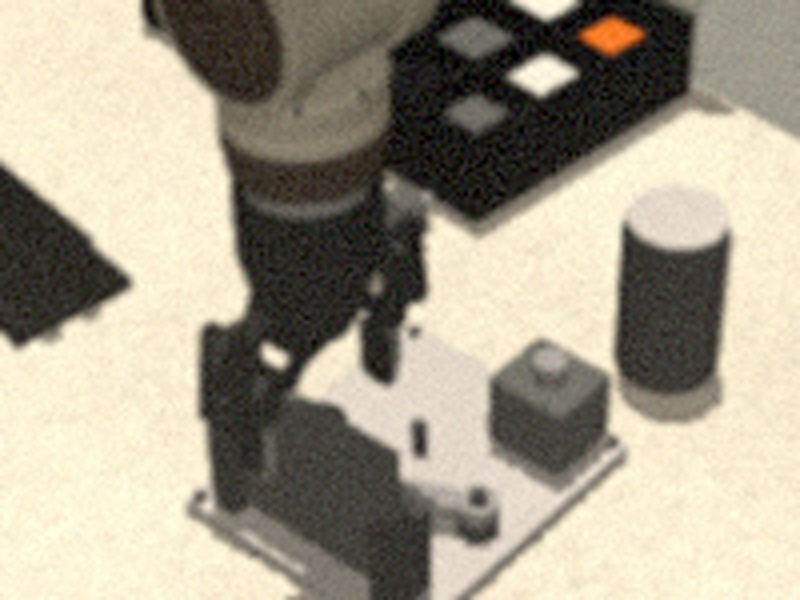

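No contact. The rear fingertip at (380,380) is clear of the roller. I'll go another 8 mm down and close.

Request:
move_arm(
  gripper=-1,
  series=[
    {"tx":-0.0005,"ty":0,"tz":-0.006,"yaw":0},
    {"tx":-0.0005,"ty":0,"tz":-0.008,"yaw":0},
    {"tx":-0.0005,"ty":0,"tz":-0.008,"yaw":0},
    {"tx":-0.0005,"ty":0,"tz":-0.008,"yaw":0},
    {"tx":-0.0005,"ty":0,"tz":-0.008,"yaw":0},
    {"tx":-0.0005,"ty":0,"tz":-0.008,"yaw":0},
    {"tx":-0.0005,"ty":0,"tz":-0.008,"yaw":0},
    {"tx":-0.0005,"ty":0,"tz":-0.008,"yaw":0},
    {"tx":-0.0005,"ty":0,"tz":-0.008,"yaw":0},
  ],
)

```text
time_s: 8.8
ee_pos: [523.7, 19.9, 49.3]
tool_rot: [179.9, 0.0, 95.1]
contact_force: [0.0, -0.5, 4.5]
gripper_width: 6.6
```

```bash
python3 look.py 8 180,380,100,250 -
```

```text
{'time_s': np.float64(8.8), 'joint_pos': array([ 2.17,  0.92, -9.98, 78.98, -0.  , 87.11]), 'ee_pos': array([523.67,  19.85,  49.33]), 'tool_rot': array([1.7987e+02, 1.0000e-02, 9.5060e+01]), 'contact_force': array([ 0.02, -0.46,  4.51]), 'gripper_width': np.float64(6.62)}
side 4
```

View pics/side8.png

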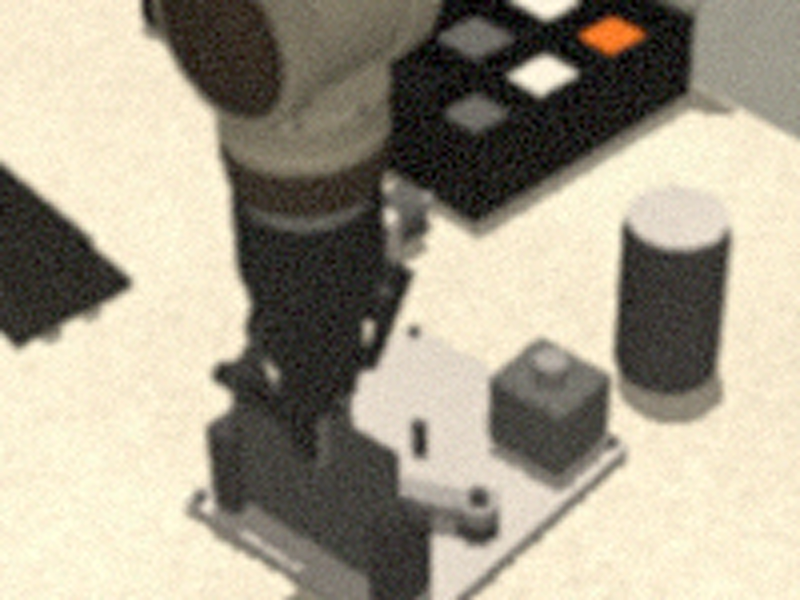

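The plate is gripped: width 6.6, and the front finger overlaps the plate at (312,450). I'll lift straight up.

Request:
move_arm(
  series=[
    {"tx":0,"ty":0,"tz":0.003,"yaw":0},
    {"tx":0,"ty":0,"tz":0.01,"yaw":0},
    {"tx":0,"ty":0,"tz":0.018,"yaw":0},
    {"tx":0,"ty":0,"tz":0.025,"yaw":0},
    {"tx":0,"ty":0,"tz":0.028,"yaw":0},
    {"tx":0,"ty":0,"tz":0.028,"yaw":0},
  ],
)

```text
time_s: 9.6
ee_pos: [523.8, 19.9, 77.6]
tool_rot: [179.9, 0.0, 95.1]
contact_force: [0.2, 0.1, -1.5]
gripper_width: 6.9
```

```bash
python3 look.py 9 180,380,100,250 -
```

```text
{'time_s': np.float64(9.6), 'joint_pos': array([ 2.17,  0.55, -7.22, 82.08, -0.  , 87.11]), 'ee_pos': array([523.78,  19.86,  77.55]), 'tool_rot': array([1.7986e+02, 1.0000e-02, 9.5060e+01]), 'contact_force': array([ 0.16,  0.07, -1.52]), 'gripper_width': np.float64(6.94)}
side 4
```

View pics/side9.png

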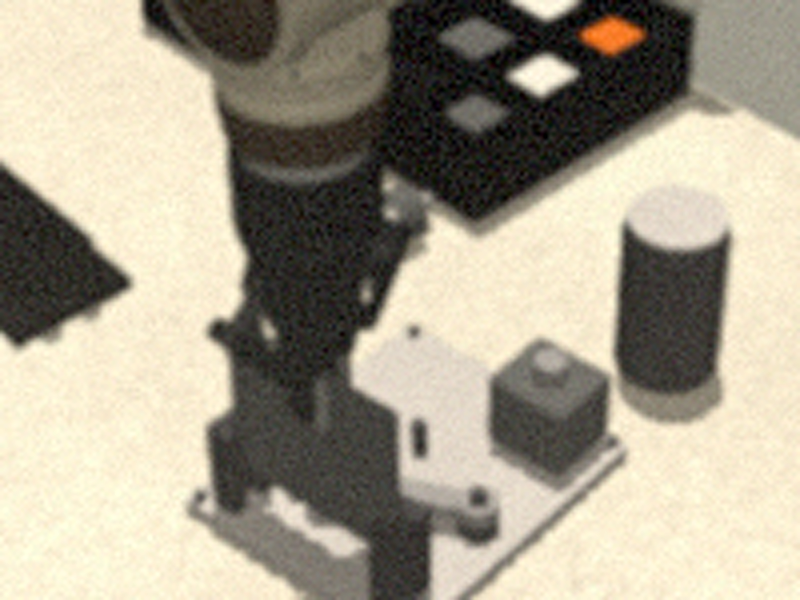

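The plate slides up between the posts, with the lower-edge gap visible at (300,520). I'll carry on out and over to the stand.

Request:
move_arm(
  series=[
    {"tx":0,"ty":0,"tz":0.008,"yaw":0},
    {"tx":0,"ty":0,"tz":0.022,"yaw":0},
    {"tx":0,"ty":0,"tz":0.038,"yaw":0},
    {"tx":0,"ty":0,"tz":0.054,"yaw":0},
    {"tx":0,"ty":0,"tz":0.07,"yaw":0},
    {"tx":0,"ty":0.003,"tz":0.082,"yaw":0},
    {"tx":0.002,"ty":0.015,"tz":0.088,"yaw":0},
    {"tx":0.004,"ty":0.04,"tz":0.09,"yaw":-1},
    {"tx":0.007,"ty":0.075,"tz":0.09,"yaw":-2},
    {"tx":0.01,"ty":0.115,"tz":0.09,"yaw":-3},
    {"tx":0.014,"ty":0.155,"tz":0.09,"yaw":-4},
    {"tx":0.018,"ty":0.195,"tz":0.09,"yaw":-5},
    {"tx":0.022,"ty":0.235,"tz":0.09,"yaw":-6},
    {"tx":0.025,"ty":0.272,"tz":0.09,"yaw":-7},
    {"tx":0.028,"ty":0.302,"tz":0.09,"yaw":-8},
    {"tx":0.03,"ty":0.32,"tz":0.09,"yaw":-8.2},
    {"tx":0.03,"ty":0.327,"tz":0.09,"yaw":-8.2},
    {"tx":0.03,"ty":0.328,"tz":0.09,"yaw":-8.2},
    {"tx":0.03,"ty":0.328,"tz":0.09,"yaw":-8.2},
    {"tx":0.03,"ty":0.328,"tz":0.09,"yaw":-8.2},
  ],
)

```text
time_s: 12.15
ee_pos: [553.8, 347.1, 167.6]
tool_rot: [179.9, 0.0, 86.8]
contact_force: [0.5, 0.2, -1.7]
gripper_width: 6.9
```

```bash
python3 look.py A 80,280,50,200 60,220,170,290
```

```text
{'time_s': np.float64(12.15), 'joint_pos': array([ 3.2120e+01,  1.9280e+01,  2.4050e+01,  9.4660e+01, -8.0000e-02,
        1.2531e+02]), 'ee_pos': array([553.78, 347.09, 167.58]), 'tool_rot': array([179.86,   0.  ,  86.81]), 'contact_force': array([ 0.52,  0.22, -1.7 ]), 'gripper_width': np.float64(6.86)}
side 4
top 5
```

View pics/sideA.png

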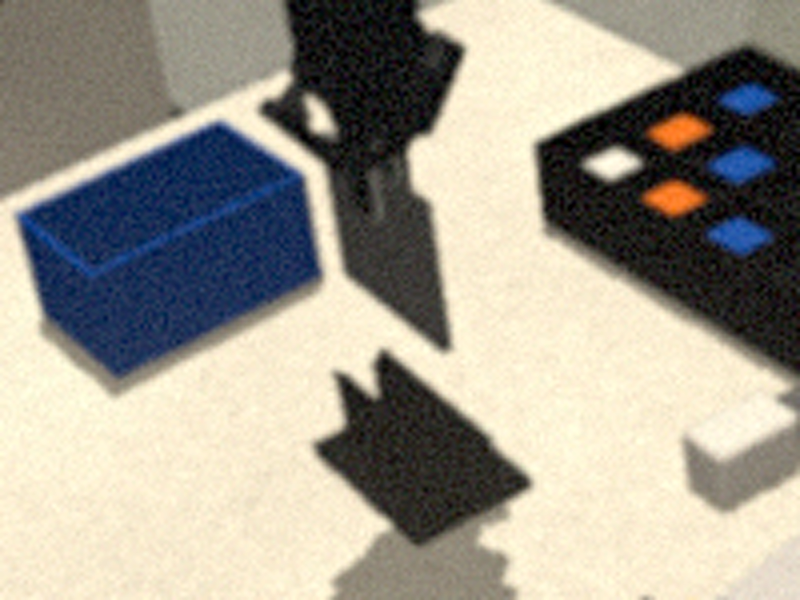

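View pics/topA.png

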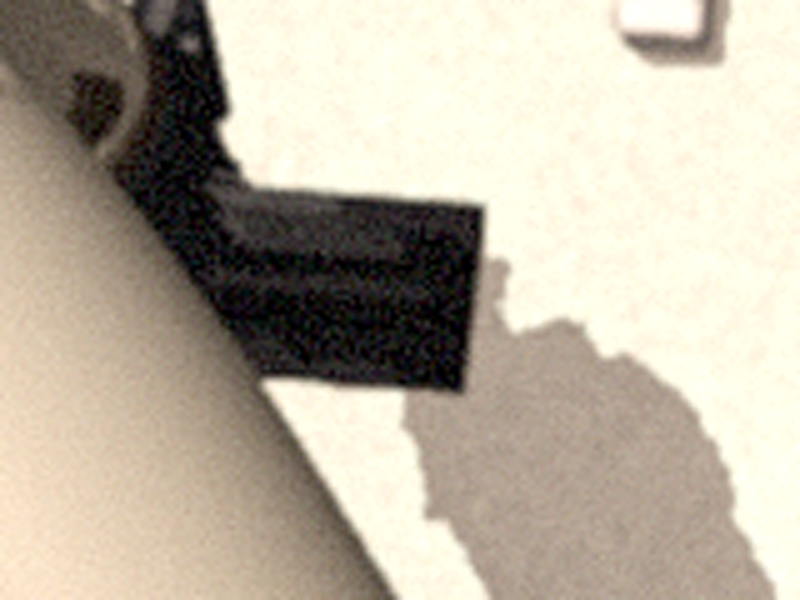

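```bash
python3 - <<'E'
from h import *
S=pickle.load(open("sideA.pkl","rb"));g=lambda *p:np.array(p)/4+[80,50]-.375
print("plate corners",onz(S,g((447,352),(350,276)),130.3))
c=np.array([553.8,347.1])
for a in(-3.2,):
  for l in((-4,-53),(4,-53),(-4,65),(4,65)): print(l,W(c,a,l),(proj(S,[[*W(c,a,l),130.3]])[0]-[80,50])*4+1.5)
print("slot end",onz(S,g((338,372),(383,352),(360.5,362)),57))
st=np.array([554,354.]);
for l in((-13,65),(13,65)):print("exp wall end",W(st,-3.2,l),(proj(S,[[*W(st,-3.2,l),57]])[0]-[80,50])*4+1.5)
T=pickle.load(open("top0.pkl","rb"));t2=lambda *p:np.array(p)/7+[85,195]-.43
print("top peaks",onz(T,t2((60,132),(45,245)),57))
E
```

```text
plate corners [[551.80633836 295.71632508 130.3       ]
 [557.48306317 408.10745802 130.3       ]]
(-4, -53) [546.84769718 294.40592552] [441.68616735 356.39797406]
(4, -53) [554.83522329 293.95935348] [452.7459733  351.06092758]
(-4, 65) [553.43463477 412.22193569] [341.1736807  276.11947748]
(4, 65) [561.42216088 411.77536365] [351.8422874  271.25406447]
slot end [[541.80226808 419.06085375  57.        ]
 [575.8793088  415.65317566  57.        ]
 [558.76246898 417.35089602  57.        ]]
exp wall end [544.64866789 419.62432924] [341.06695549 369.77979285]
exp wall end [570.60812776 418.17297011] [374.37742012 353.83456106]
top peaks [[576.64157686 420.68571504  57.        ]
 [539.88784011 422.47765612  57.        ]]
```

The plate's lower edge spans (350,276) to (447,352), within about 2 mm of the slot line. The wall ends at (338,372) and (383,352) also agree with the stand pose. I'll lower it.

Request:
move_arm(
  series=[
    {"tx":0,"ty":0,"tz":-0.01,"yaw":0},
    {"tx":0,"ty":0,"tz":-0.03,"yaw":0},
    {"tx":0,"ty":0,"tz":-0.05,"yaw":0},
    {"tx":0,"ty":0,"tz":-0.065,"yaw":0},
    {"tx":0,"ty":0,"tz":-0.074,"yaw":0},
    {"tx":0,"ty":0,"tz":-0.082,"yaw":0},
    {"tx":0,"ty":0,"tz":-0.085,"yaw":0},
    {"tx":0,"ty":0,"tz":-0.085,"yaw":0},
  ],
)

```text
time_s: 13.25
ee_pos: [553.8, 347.4, 82.7]
tool_rot: [179.9, -0.0, 86.8]
contact_force: [-0.1, -0.7, -1.8]
gripper_width: 6.7
```

```bash
python3 look.py B 80,280,50,200 -
```

```text
{'time_s': np.float64(13.25), 'joint_pos': array([ 3.2140e+01,  1.8420e+01,  1.3580e+01,  8.5040e+01, -8.0000e-02,
        1.2531e+02]), 'ee_pos': array([553.84, 347.37,  82.73]), 'tool_rot': array([ 1.7985e+02, -1.0000e-02,  8.6820e+01]), 'contact_force': array([-0.06, -0.67, -1.8 ]), 'gripper_width': np.float64(6.68)}
side 4
```

View pics/sideB.png

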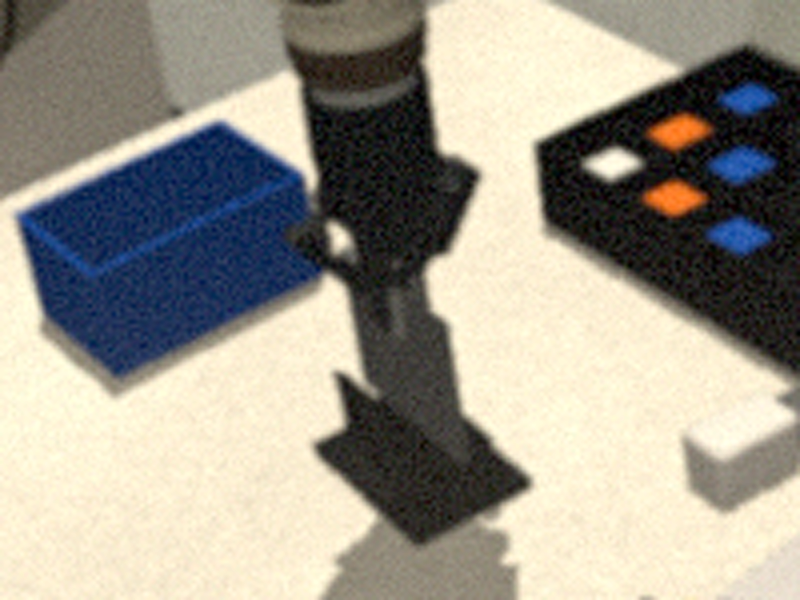

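The plate enters between the walls, with its right-hand lower end at (460,455), and nothing resists. I'll lower the remaining 36 mm.

Request:
move_arm(
  series=[
    {"tx":0,"ty":0,"tz":-0.006,"yaw":0},
    {"tx":0,"ty":0,"tz":-0.015,"yaw":0},
    {"tx":0,"ty":0,"tz":-0.024,"yaw":0},
    {"tx":0,"ty":0,"tz":-0.03,"yaw":0},
    {"tx":0,"ty":0,"tz":-0.033,"yaw":0},
    {"tx":0,"ty":0,"tz":-0.035,"yaw":0},
    {"tx":0,"ty":0,"tz":-0.036,"yaw":0},
    {"tx":0,"ty":0,"tz":-0.036,"yaw":0},
  ],
)

```text
time_s: 14.3
ee_pos: [554.1, 347.5, 47.4]
tool_rot: [179.8, -0.0, 86.8]
contact_force: [-1.4, -1.0, 0.4]
gripper_width: 6.9
```

```bash
python3 look.py C 80,280,50,200 -
```

```text
{'time_s': np.float64(14.3), 'joint_pos': array([ 3.2130e+01,  1.8640e+01,  9.9600e+00,  8.1140e+01, -8.0000e-02,
        1.2531e+02]), 'ee_pos': array([554.08, 347.49,  47.37]), 'tool_rot': array([ 1.7981e+02, -4.0000e-02,  8.6820e+01]), 'contact_force': array([-1.38, -1.05,  0.38]), 'gripper_width': np.float64(6.86)}
side 4
```

View pics/sideC.png

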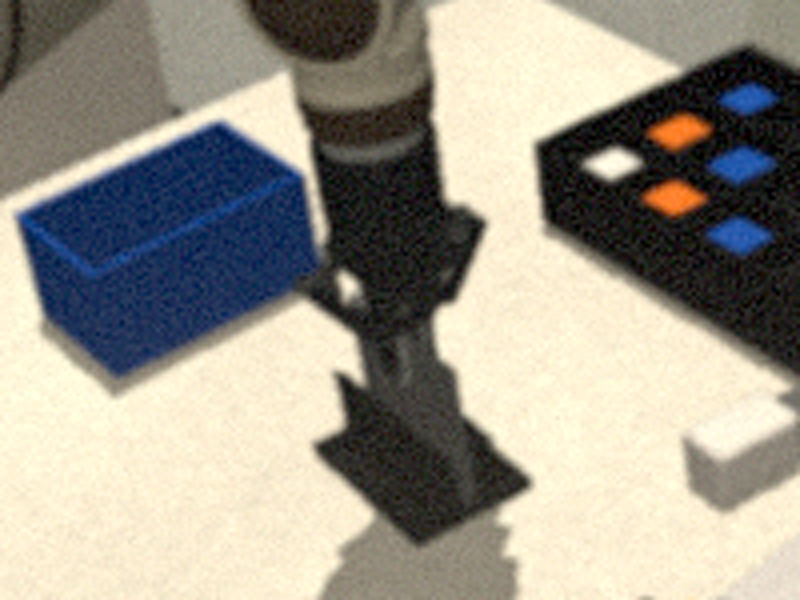

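The force went from -1.8 to +0.4 N, so the plate rests on the floor, with its end at (465,490). I'll release and lift off.

Request:
move_arm(
  gripper=1,
  series=[
    {"tx":0,"ty":0,"tz":0,"yaw":0},
    {"tx":0,"ty":0,"tz":0,"yaw":0},
    {"tx":0,"ty":0,"tz":0,"yaw":0},
    {"tx":0,"ty":0,"tz":0,"yaw":0},
    {"tx":0,"ty":0,"tz":0,"yaw":0},
    {"tx":0,"ty":0,"tz":0,"yaw":0},
    {"tx":0,"ty":0,"tz":0.01,"yaw":0},
    {"tx":0,"ty":0,"tz":0.03,"yaw":0},
    {"tx":0,"ty":0,"tz":0.06,"yaw":0},
    {"tx":0,"ty":0,"tz":0.09,"yaw":0},
    {"tx":0,"ty":0,"tz":0.115,"yaw":0},
    {"tx":0,"ty":0,"tz":0.12,"yaw":0},
    {"tx":0,"ty":0,"tz":0.12,"yaw":0},
  ],
)

```text
time_s: 15.98
ee_pos: [554.1, 347.6, 167.2]
tool_rot: [179.8, -0.0, 86.8]
contact_force: [-1.4, 0.2, -0.9]
gripper_width: 85.5
```

```bash
python3 look.py D 80,280,50,200 -
```

```text
{'time_s': np.float64(15.98), 'joint_pos': array([ 3.2140e+01,  1.9250e+01,  2.3980e+01,  9.4540e+01, -8.0000e-02,
        1.2531e+02]), 'ee_pos': array([554.14, 347.55, 167.18]), 'tool_rot': array([ 1.798e+02, -4.000e-02,  8.682e+01]), 'contact_force': array([-1.41,  0.17, -0.93]), 'gripper_width': np.float64(85.55)}
side 4
```

View pics/sideD.png

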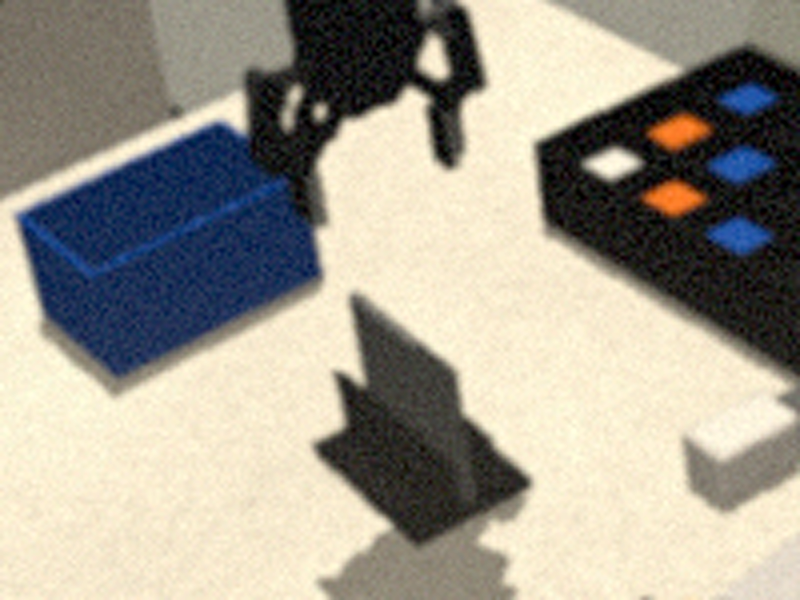

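The plate stands free in the stand, top edge (355,295) to (457,372). Next I shut the gripper, turn it so the finger sides face the roller, and hover in front of it.

Request:
move_arm(
  gripper=-1,
  series=[
    {"tx":0,"ty":-0.01,"tz":0.01,"yaw":3},
    {"tx":-0.003,"ty":-0.03,"tz":0.01,"yaw":10},
    {"tx":-0.008,"ty":-0.06,"tz":0.01,"yaw":18},
    {"tx":-0.013,"ty":-0.09,"tz":0.01,"yaw":26},
    {"tx":-0.018,"ty":-0.12,"tz":0.01,"yaw":35},
    {"tx":-0.023,"ty":-0.15,"tz":0.01,"yaw":44},
    {"tx":-0.028,"ty":-0.18,"tz":0.01,"yaw":53},
    {"tx":-0.033,"ty":-0.21,"tz":0.01,"yaw":62},
    {"tx":-0.038,"ty":-0.24,"tz":0.01,"yaw":71},
    {"tx":-0.043,"ty":-0.265,"tz":0.01,"yaw":80},
    {"tx":-0.046,"ty":-0.283,"tz":0.01,"yaw":88},
    {"tx":-0.0475,"ty":-0.293,"tz":0.01,"yaw":95},
    {"tx":-0.0475,"ty":-0.296,"tz":0.005,"yaw":98},
    {"tx":-0.0475,"ty":-0.296,"tz":-0.02,"yaw":98.2},
    {"tx":-0.0475,"ty":-0.296,"tz":-0.05,"yaw":98.2},
    {"tx":-0.0475,"ty":-0.296,"tz":-0.067,"yaw":98.2},
    {"tx":-0.0475,"ty":-0.296,"tz":-0.07,"yaw":98.2},
    {"tx":-0.0475,"ty":-0.296,"tz":-0.07,"yaw":98.2},
  ],
)

```text
time_s: 18.27
ee_pos: [506.6, 51.4, 96.9]
tool_rot: [179.9, 0.0, -175.0]
contact_force: [-1.1, -0.6, -0.9]
gripper_width: -0.2
```

```bash
python3 look.py E 140,360,80,245 80,320,150,330
```

```text
{'time_s': np.float64(18.27), 'joint_pos': array([ 5.71, -1.48, -7.11, 84.35,  0.14,  0.68]), 'ee_pos': array([506.58,  51.42,  96.92]), 'tool_rot': array([ 1.7986e+02,  3.0000e-02, -1.7498e+02]), 'contact_force': array([-1.15, -0.61, -0.91]), 'gripper_width': np.float64(-0.18)}
side 3
top 3
```

View pics/sideE.png

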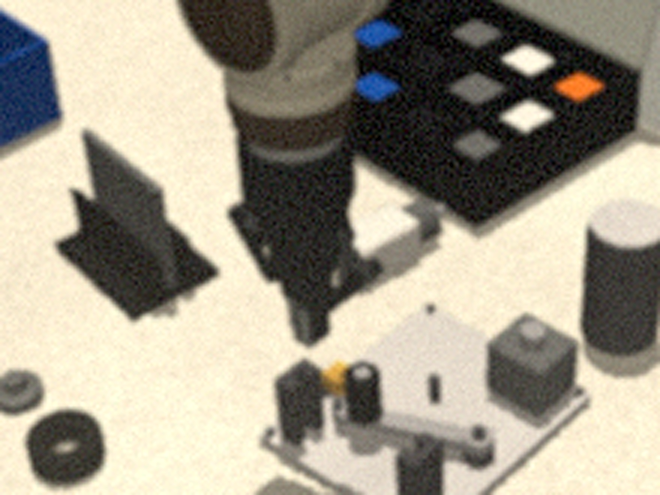

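View pics/topE.png

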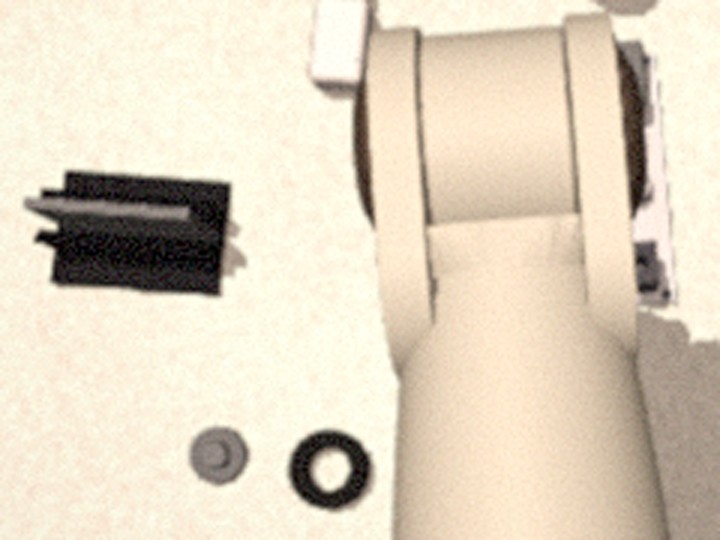

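```bash
python3 - <<'E'
from h import *
S=pickle.load(open("sideE.pkl","rb"));T=pickle.load(open("topE.pkl","rb"))
gs=lambda p:(p-np.array([140,80]))*3+1
for z in(97,120,127,133,140):print(z,gs(proj(S,[[506.6,51.4,z]])[0]))
print("top",onz(T,np.array([(25,203),(190,212)])/3+[80,150]-.33,115))
print("side",onz(S,np.array([(87,132),(160,190)])/3+[140,80]-.33,115))
for l in((-4,59),(4,59),(-4,-59),(4,-59)):
  P=[[*W(np.array([554,354]),-3.2,l),115]];print(l,gs(proj(S,P)[0]),(proj(T,P)[0]-[80,150])*3+1)
E
```

```text
97 [313.64456842 379.53796263]
120 [311.56255625 355.81994029]
127 [310.91948544 348.47074619]
133 [310.36474954 342.12211499]
140 [309.71341417 334.65732085]
top [[557.16241462 410.91684009 115.        ]
 [552.89427085 293.51239956 115.        ]]
side [[558.43140753 406.51911421 115.        ]
 [552.5852688  293.30430627 115.        ]]
(-4, 59) [ 77.75745928 131.47133127] [ 21.43725635 208.29948681]
(4, 59) [ 85.69378627 127.81237202] [ 23.00685534 197.26013433]
(-4, -59) [152.72727654 192.0964946 ] [186.90736981 220.5347588 ]
(4, -59) [160.95029873 188.08461009] [188.26095019 209.47319887]
```

Both views put the plate's top edge at 115 mm, centred at about (555,352), so it is fully seated. The fingertip at (312,343) confirms the 35 mm offset. I'll descend before the roller.

Request:
move_arm(
  series=[
    {"tx":0,"ty":0,"tz":-0.015,"yaw":0},
    {"tx":0,"ty":0,"tz":-0.04,"yaw":0},
    {"tx":0,"ty":0,"tz":-0.06,"yaw":0},
    {"tx":0,"ty":0,"tz":-0.07,"yaw":0},
    {"tx":0,"ty":0,"tz":-0.076,"yaw":0},
    {"tx":0,"ty":0,"tz":-0.08,"yaw":0},
    {"tx":0,"ty":0,"tz":-0.082,"yaw":0},
    {"tx":0,"ty":0,"tz":-0.082,"yaw":0},
  ],
)

```text
time_s: 19.38
ee_pos: [507.1, 51.5, 15.7]
tool_rot: [179.9, 0.1, -175.0]
contact_force: [0.9, 0.8, -0.1]
gripper_width: -0.1
```

```bash
python3 look.py F 200,360,130,250 -
```

```text
{'time_s': np.float64(19.38), 'joint_pos': array([  5.71,  -0.3 , -14.96,  75.24,   0.14,   0.68]), 'ee_pos': array([507.11,  51.46,  15.69]), 'tool_rot': array([ 1.7986e+02,  1.1000e-01, -1.7498e+02]), 'contact_force': array([ 0.89,  0.77, -0.1 ]), 'gripper_width': np.float64(-0.15)}
side 5
```

View pics/sideF.png

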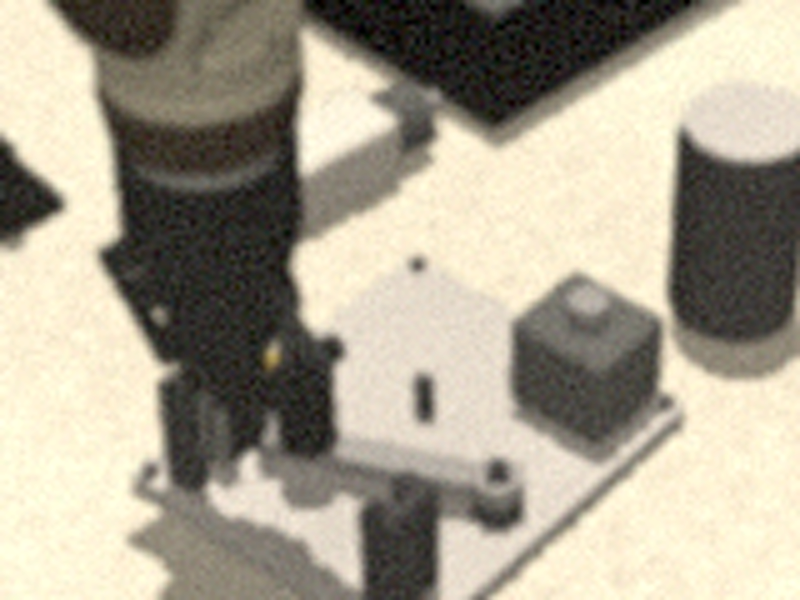

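The fingertips at (225,460) stand clear between the posts, in front of the roller at (305,400). I'll push along drive +x in stages.

Request:
move_arm(
  series=[
    {"tx":0.004,"ty":0.0003,"tz":-0.001,"yaw":0},
    {"tx":0.01,"ty":0.0009,"tz":-0.001,"yaw":0},
    {"tx":0.015,"ty":0.0013,"tz":-0.001,"yaw":0},
    {"tx":0.02,"ty":0.0017,"tz":-0.001,"yaw":0},
    {"tx":0.025,"ty":0.0022,"tz":-0.001,"yaw":0},
    {"tx":0.03,"ty":0.0026,"tz":-0.001,"yaw":0},
    {"tx":0.03,"ty":0.0026,"tz":-0.001,"yaw":0},
  ],
)

```text
time_s: 20.3
ee_pos: [535.0, 55.1, 13.7]
tool_rot: [179.7, -0.2, -174.9]
contact_force: [-10.6, 4.7, 1.2]
gripper_width: 0.2
```

```bash
python3 look.py G 200,360,130,250 -
```

```text
{'time_s': np.float64(20.3), 'joint_pos': array([  5.72,   3.88, -10.89,  75.41,   0.27,   0.64]), 'ee_pos': array([535.  ,  55.13,  13.74]), 'tool_rot': array([ 179.73,   -0.18, -174.92]), 'contact_force': array([-10.57,   4.74,   1.18]), 'gripper_width': np.float64(0.21)}
side 5
```

View pics/sideG.png

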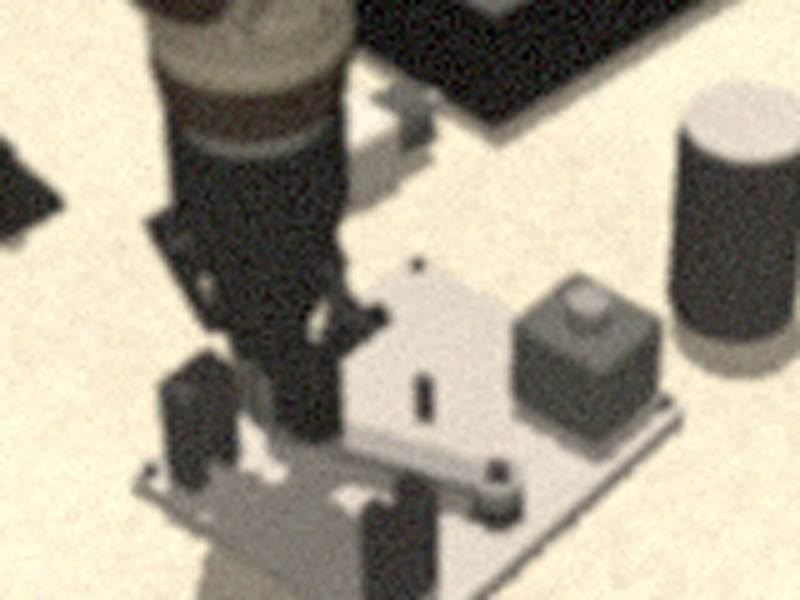

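Contact is made at 11 N, and the arm bar has begun to swing. I'll keep pushing.

Request:
move_arm(
  series=[
    {"tx":0.005,"ty":0.0004,"tz":0,"yaw":0},
    {"tx":0.01,"ty":0.0009,"tz":0,"yaw":0},
    {"tx":0.015,"ty":0.0013,"tz":0,"yaw":0},
    {"tx":0.02,"ty":0.0017,"tz":0,"yaw":0},
    {"tx":0.025,"ty":0.0022,"tz":0,"yaw":0},
    {"tx":0.03,"ty":0.0026,"tz":0,"yaw":0},
    {"tx":0.034,"ty":0.003,"tz":0,"yaw":0},
    {"tx":0.034,"ty":0.003,"tz":0,"yaw":0},
  ],
)

```text
time_s: 21.35
ee_pos: [566.6, 59.3, 12.7]
tool_rot: [179.6, -0.5, -174.9]
contact_force: [-11.1, 7.0, 1.4]
gripper_width: -0.2
```

```bash
python3 look.py H 200,360,130,250 -
```

```text
{'time_s': np.float64(21.35), 'joint_pos': array([ 5.74,  8.52, -5.95, 76.01,  0.42,  0.59]), 'ee_pos': array([566.61,  59.28,  12.7 ]), 'tool_rot': array([ 179.59,   -0.48, -174.85]), 'contact_force': array([-11.12,   6.97,   1.45]), 'gripper_width': np.float64(-0.18)}
side 5
```

View pics/sideH.png

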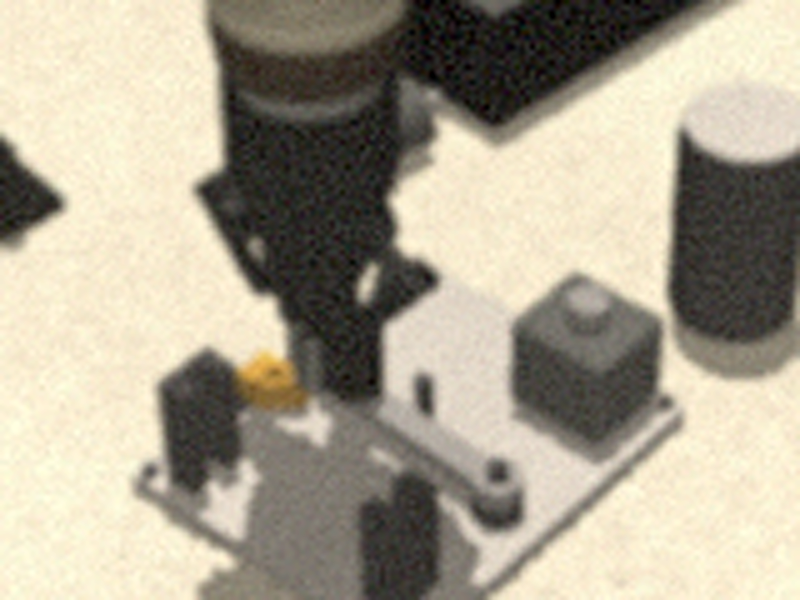

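Pushed past the pawl: it's visible at (270,385) with the bar end beyond it. The stop is about 12 mm further on, and I'll trim the sideways drift on the way.

Request:
move_arm(
  series=[
    {"tx":0.005,"ty":-0.0005,"tz":0,"yaw":0},
    {"tx":0.009,"ty":-0.001,"tz":0,"yaw":0},
    {"tx":0.012,"ty":-0.0015,"tz":0,"yaw":0},
    {"tx":0.015,"ty":-0.0015,"tz":0,"yaw":0},
    {"tx":0.015,"ty":-0.0015,"tz":0,"yaw":0},
    {"tx":0.015,"ty":-0.0015,"tz":0,"yaw":0},
  ],
)

```text
time_s: 22.15
ee_pos: [578.8, 59.0, 12.2]
tool_rot: [179.4, -0.8, -174.8]
contact_force: [-13.3, 6.4, 5.8]
gripper_width: -0.0
```

```bash
python3 look.py I 200,360,130,250 -
```

```text
{'time_s': np.float64(22.15), 'joint_pos': array([ 5.51, 10.51, -3.76, 76.54,  0.56,  0.29]), 'ee_pos': array([578.79,  58.99,  12.16]), 'tool_rot': array([ 179.44,   -0.8 , -174.78]), 'contact_force': array([-13.26,   6.38,   5.77]), 'gripper_width': np.float64(-0.04)}
side 5
```

View pics/sideI.png

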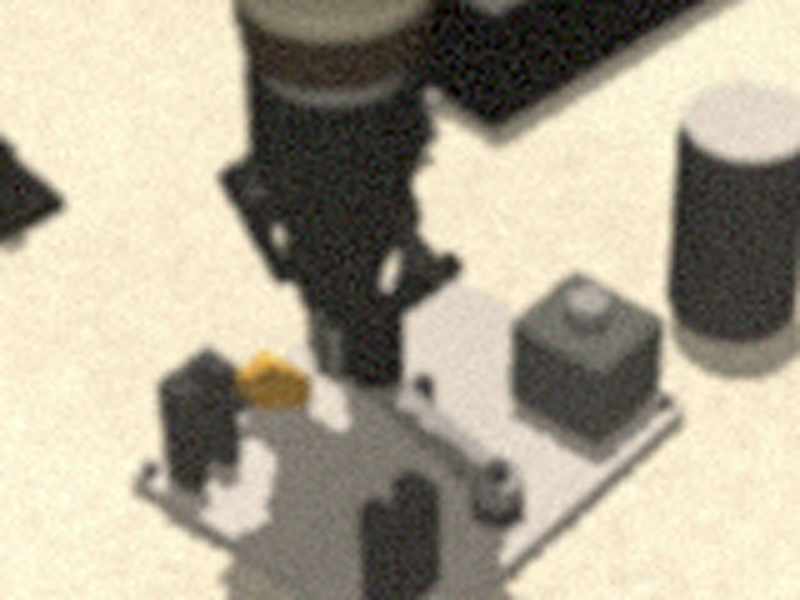

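The bar is almost at the stop pin at (425,388). I'll press a little further.

Request:
move_arm(
  series=[
    {"tx":0.004,"ty":0,"tz":0,"yaw":0},
    {"tx":0.0055,"ty":0,"tz":0,"yaw":0},
    {"tx":0.0055,"ty":0,"tz":0,"yaw":0},
    {"tx":0.0055,"ty":0,"tz":0,"yaw":0},
    {"tx":0.0055,"ty":0,"tz":0,"yaw":0},
  ],
)

```text
time_s: 22.82
ee_pos: [578.8, 59.3, 12.0]
tool_rot: [179.4, -1.4, -174.7]
contact_force: [-28.8, 1.7, 16.5]
gripper_width: -0.1
```

```bash
python3 look.py J 200,360,130,250 -
```

```text
{'time_s': np.float64(22.82), 'joint_pos': array([ 5.49, 11.18, -3.02, 77.21,  0.64,  0.23]), 'ee_pos': array([578.78,  59.26,  11.97]), 'tool_rot': array([ 179.37,   -1.41, -174.74]), 'contact_force': array([-28.81,   1.67,  16.49]), 'gripper_width': np.float64(-0.06)}
side 5
```

View pics/sideJ.png

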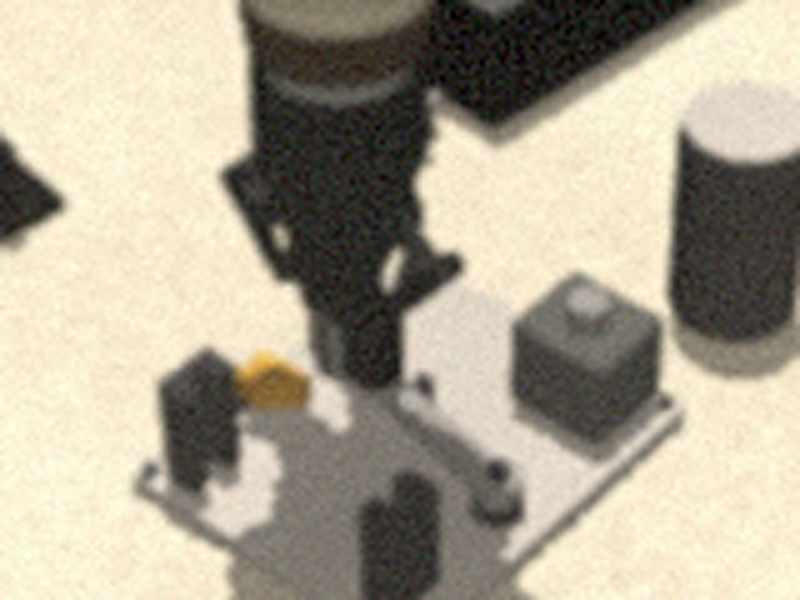

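No further motion while force rose from 13 to 29 N, so the arm is on its stop. I'll ease to a moderate hold and verify.

Request:
move_arm(
  series=[
    {"tx":0.0045,"ty":0,"tz":0,"yaw":0},
    {"tx":0.004,"ty":0,"tz":0,"yaw":0},
    {"tx":0.004,"ty":0,"tz":0,"yaw":0},
    {"tx":0.004,"ty":0,"tz":0,"yaw":0},
    {"tx":0.004,"ty":0,"tz":0,"yaw":0},
    {"tx":0.004,"ty":0,"tz":0,"yaw":0},
  ],
)

```text
time_s: 23.62
ee_pos: [578.2, 59.3, 12.1]
tool_rot: [179.3, -1.9, -174.7]
contact_force: [-25.4, 0.1, 15.9]
gripper_width: -0.1
```

```bash
python3 look.py K 100,360,60,255 80,360,120,330; python3 -c "
from rig import sense
s=sense();print(s['time_s'],s['ee_pos'],s['contact_force'])"
```

```text
{'time_s': np.float64(23.62), 'joint_pos': array([ 5.48, 11.65, -2.47, 77.78,  0.68,  0.19]), 'ee_pos': array([578.19,  59.31,  12.07]), 'tool_rot': array([ 179.32,   -1.9 , -174.71]), 'contact_force': array([-25.4 ,   0.11,  15.93]), 'gripper_width': np.float64(-0.1)}
side 3
top 2
23.725 [578.20473498  59.27037143  12.04744936] [-25.4450855    0.51696375  16.44935886]
```

View pics/sideK.png

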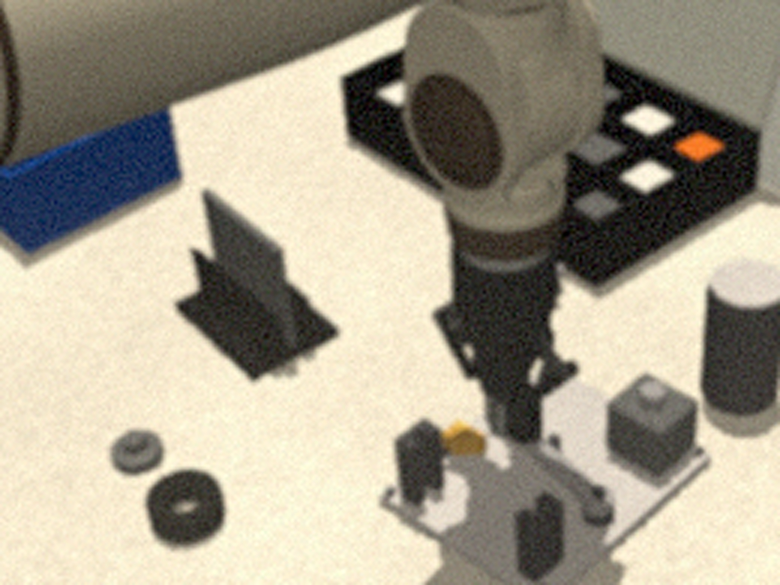

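```bash
python3 - <<'E'
from h import *
S=pickle.load(open("sideK.pkl","rb"));t=np.array([588.5,31.8])
g=lambda p:np.round((p-np.array([100,60]))*3+1)
def b(q,r,z,o=0):
    a=q-.4;l=(r*np.sin(a)+o*np.cos(a),-60+r*np.cos(a)-o*np.sin(a));return g(proj(S,[[*W(t,5,l),z]])[0])
for q in(.4,.5,.55,.6):print(q,"bar axis z~30 r0,40,70:",[b(q,r,30) for r in(0,40,70)],"roller top",b(q,90,72),"roller base",b(q,90,32))
x0,y0=470,400
im=cv2.imread("pics/sideK.png")[380:540,460:640];cv2.imwrite("pics/k2.png",cv2.resize(im,None,fx=4,fy=3.7))
E
```

```text
0.4 bar axis z~30 r0,40,70: [array([598., 500.]), array([557., 476.]), array([528., 458.])] roller top [506. 406.] roller base [508. 445.]
0.5 bar axis z~30 r0,40,70: [array([598., 500.]), array([561., 473.]), array([534., 454.])] roller top [515. 400.] roller base [516. 439.]
0.55 bar axis z~30 r0,40,70: [array([598., 500.]), array([563., 472.]), array([537., 451.])] roller top [519. 398.] roller base [521. 436.]
0.6 bar axis z~30 r0,40,70: [array([598., 500.]), array([565., 471.]), array([541., 449.])] roller top [524. 395.] roller base [525. 434.]
```

View pics/k2.png

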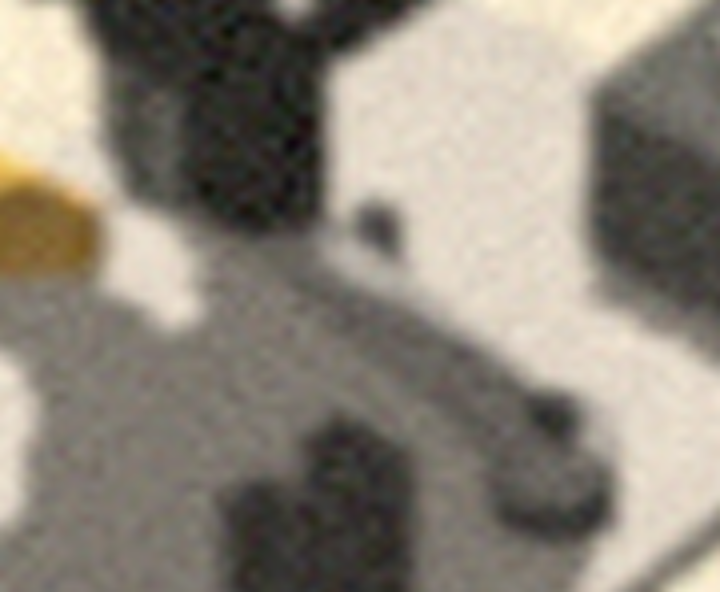

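View pics/topK.png

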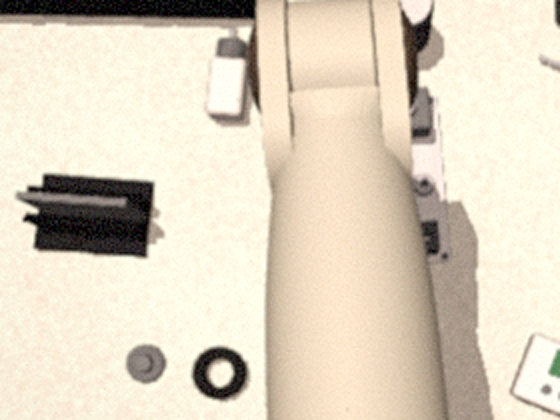

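The roller's right edge at x≈541 px matches q≈0.6 (predicted centre 525 plus about 16). The bar lies against the stop pin, the plate stands in its stand, and the push is steady at about 25 N. I'm handing it in.

```bash
python3 -c "
from rig import sense,sign_off
s=sense();print(s['time_s'],s['ee_pos'],s['contact_force']);print(sign_off())"
```

```text
23.725 [578.20473498  59.27037143  12.04744936] [-25.4450855    0.51696375  16.44935886]
the job is handed in; nothing more can be done
None
```

I lifted the guard plate straight up out of the posts and parked it in the stand. Then I pushed the roller back past its click to the stop and handed the job in at 23.7 s, still holding it there.

**Plate:** both cameras put its top edge at about 115 mm, which is right for a plate resting on the slot floor. It is within about 2 mm of the slot's centre, and the wrist force showed its weight coming off as it seated.

**Tensioner:** the bar is against the stop pin and the roller image matches a joint value of about 0.60. Force rose from 13 to 29 N with no further travel, and I then eased it. The final hold is about 25 N along the push and 16 N vertical (30 N in all), with the tool tilted about 2°. I inferred the click from the travel, as I never measured the pawl itself.

**What disagreed:**
- **Fingertip height:** the real fingertips sit about 35 mm above the reported TCP. My first grip therefore closed on nothing, just above the plate. I measured the offset and allowed for it from then on.
- **Refused call:** one move was refused for missing row fields, and nothing moved.
- **Bystanders:** those visible in the last pictures looked undisturbed. I checked that by eye only.

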